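# Open the soap dish and hold out the soap

### The arm

A 7-joint arm with a two-finger parallel gripper is mounted at the origin on the work surface. World frame = base frame: x ahead of the robot, y to its left, z up, the work surface at z = 0. Lengths are in mm, angles in rad, forces in N, time in s.
With the tool pointing down it reaches from about 425 to 825 mm from the base axis. Payload 3.6 kg.
Tool frame: the origin (TCP) lies midway between the tips of the shut fingers; the grasp point (between the pads) lies 19 mm behind it; z points along the fingers, x is the direction in which the jaws open and shut, and the axes are right-handed (so a half turn about z gives the same grasp; the last joint's range is limited). The gripper opens to 93 mm and grips with 3 to 60 N. Pads are 15 mm wide; open, the fingers measure 128 mm over their backs; the gripper's body (75 mm by 188 mm) begins 65 mm behind the grasp point.
Start: joints at [1.145, 0.615, -0.013, 1.423, 0.008, 1.103, -0.04], TCP at [253.011, -598.705, 218.64] pointing down, gripper open.
Joint ranges: [-3.12, 3.12], [-0.3, 2.06], [-1.34, 1.32], [0.26, 2.42], [-1.36, 4.5], [0.01, 1.98], [-2.84, 2.84]. Speed limits (rad/s): [2.79, 2.79, 3.14, 3.14, 3.14, 3.14, 3.14].

### API

Orientations are given as a 3x3 rotation matrix whose columns are the frame's x, y, z axes.
In Python, from workcell import arm, viewer, ticket gives the robot as it stands.
- The arm moves only by the tool move_arm, never from a script. Its argument "deltas" is a list of rows, each an object with "dp": the shift along the tool's x, y, z in mm, a list of three; "twist": the turn, a rotation vector about the tool's x, y, z in degrees, a list of three. In form: [{"dp": [x, y, z], "twist": [rx, ry, rz]}, ...]. A call has 1 to 5 rows; each row is the pose to reach, as a shift and turn from the pose commanded when the call began, along the tool's axes at that moment; what a row does not reach only later rows make up. A row lasts 1/8 s, in which the tool goes at most 62.5 mm and 10.7 degrees, less where a joint would pass 70% of its speed; a pose out of reach is approached as far as the arm can. A call with a gripper value outside its range is refused whole. "hand" is the closure, from 0 (fully open) to 1 (shut), set as the call begins (left out, the last holds). The fingers move at their own pace and stop on an object; "grip_force" is the grip in N (left out, the last holds). Time passes only in rows, so rows that repeat a pose let the fingers close. It gives the time, the measured TCP pose, the force and the opening at its end, in the units of the state.
- arm.get_obs(): the state, without advancing time (a new reading comes with each control period).
- viewer.snapshot(name): name is "scene" or "top" or "wrist"; returns (picture, depth): 384x512x3 uint8, red, green, blue; 384x512 float32, mm along the optical axis (not along the pixel's ray), 0 where there is no reading.
- viewer.get_calibration(name): a dict with "intrinsics" (3x3 intrinsics, pixels), "R" (3x3) and "t" (3): a world point X has camera coordinates R X + t; the wrist camera has in their place "mount" (4x4, takes a point from camera to tool coordinates, whose origin is the TCP and whose axes are the tool frame's). Camera axes: x right, y down, z forward; pixel columns grow to the right and rows downward; lengths in mm; the calibration is good to about 2 mm. The wrist camera is an equidistant fisheye: a pixel r from the principal point sees the ray r / f radians off the axis. A picture is of the moment at which its call begins: read the wrist's pose just before it. get_calibration takes no time and is no camera call.
- ticket.sign_off(): hands the job in, once; it reports no verdict.
The state is a dict: "clock": time; "qpos": joint angles; "joint_velocities": joint speeds; "tau": joint torques, N m; "tcp_pos": TCP position; "eef_rot": TCP orientation; "ft_force": force on the tool from outside, world axes, zero at the start; "ft_torque": the same for the moment, N m; "width": finger opening in mm.
Only numpy, scipy, OpenCV 4.12 (cv2) and the standard library are available. Lean on these libraries where they do the work, as an engineer would, in place of code of your own. Each camera call takes 0.05 s, during which the arm holds its last target.

### The job

Take the soap dish's flap lid by its thumb tab and swing it right back until it rests open, then lift the bar of soap out, keeping it level all the way. Hold it level and still over the middle of its dish, where it can drip, at least 10 cm above the ledge, for three seconds, and finish still holding it there in the gripper for someone with wet hands to take. Leave the mug, jug, brush and bowl where they are.

Things in the scene. Friction and masses are not known exactly. Their poses are not given: they have to be found in the camera images.
- soap_dish: Green plastic soap dish screwed to the white ledge, 112 long (x) by 80 mm wide (y), 46 high when shut. Origin: on the ledge surface (world z = 0) under its middle; x runs from the thumb-tab end to the hinge end, z up. The tray is shallow: rim 16 mm above the ledge, walls 2.5 mm thick; ribs inside carry the soap 9 mm above the ledge.
- dish_lid (a joint): Angle of the green flap lid: 0 shut, 2.1 rad resting fully open, leaning back past the hinge. The hinge is light: let go below about 1.3 rad the lid falls shut, beyond that it falls open by itself. The lid is a cap 112 by 80 mm, 29.5 mm deep; it swings up and over the hinge end. Open, its highest point (the tab) is 140 mm above the ledge.
- lid_hinge (a point): Middle of the lid's hinge axis, at the +x end of the dish: 58 mm along the dish's x from its origin and 16.5 mm above the ledge. The axis lies along the dish's y. This frame turns with the lid; with the lid shut its axes are those of the dish.
- lid_tab (a point): Lid's thumb tab: flat green tongue 22 wide (y), 9 mm thick (z), 28 mm out from the lid's front wall. Origin: mid-width, mid-thickness, 18 mm out from that wall; shut, 22 mm above the ledge, 74 mm along the dish's -x. In the hinge frame it is at x -132, z +5.5 mm and turns with the lid. Its two sides can be pinched from above; it can pivot between the pads as the lid swings.
- soap_center (a point): Centre of the bar of soap, a cream-coloured rounded block 72 mm long (its x), 46 mm wide (its y) and 30 mm thick (z), about 0.1 kg, loose, lying flat on the ribs inside the dish under the lid, roughly in line with the dish. In the dish its centre is 24 mm above the ledge and its top 39 mm; the upper 23 mm stand above the tray's rim.
- steel_mug: Steel mug, 80 mm across, 88 mm high, with a side handle; stands on the ledge. Origin at the centre of its underside. Not to be disturbed.
- plastic_jug: Blue plastic jug, 112 mm across the belly, 180 mm high, with a side handle; stands on the ledge. Origin at the centre of its underside. Not to be disturbed.
- nail_brush: Wooden nail brush, 92 by 40 mm, 29 mm high, bristles down on the ledge. Origin at the centre of its underside. Not to be disturbed.
- aluminium_bowl: Aluminium bowl, 150 mm across the rim, 52 mm high; stands on the ledge. Origin at the centre of its underside. Not to be disturbed.
There are look-alikes about, which are no part of the job. Of the things that look like the soap_dish, the middle-sized one is meant.

How it is judged:
By the outcome, as a careful person would: the job done as asked, in the order asked, and still so for the second after the job is handed in, while the arm keeps its last pose, push and grip.
It also fails if it takes over 64 s, if anything falls off the work surface, if the arm or the gripper's body presses on something with over 40 N, if the wrist force passes 120 N, or if a joint passes its speed limit or range.

## Working session

There is one attempt and no reset: what is moved stays moved. The work goes in short steps, Python scripts to look and compute and a tool call to move; the robot and the scene stay as the last step left them, time stands still between calls to the robot, and variables do not carry over. Pictures are saved under pics/ and viewed, and the job is handed in when it is done.

Besides the shell and the picture viewer there is one more tool, called after ">>>" as a command line: name --argument value ..., lists and objects as JSON in quotes. move_arm: Moves the arm, as the interface text tells. Its arguments: {"type":"object","properties":{"deltas":{"type":"array"},"hand":{"type":"number"},"grip_force":{"type":"number"}},"required":["deltas"]}

```bash
ls; mkdir -p pics; python3 - <<'E'
from workcell import arm, viewer, ticket
import cv2,numpy as np
o=arm.get_obs()
for k,v in o.items(): print(k,np.round(v,3).tolist())
for n in ["scene","top","wrist"]:
    p,d=viewer.snapshot(n); cv2.imwrite(f"pics/{n}0.png",p[:,:,::-1]); np.save(f"pics/{n}0.npy",d)
    print(n,viewer.get_calibration(n))
E
```

```text
pics
clock 0.0
qpos [1.145, 0.616, -0.013, 1.425, 0.008, 1.103, -0.04]
joint_velocities [0.001, 0.003, 0.001, 0.0, 0.001, 0.001, 0.001]
tau [0.0, -45.894, 0.209, -16.575, -0.061, 0.02, 0.0]
tcp_pos [252.689, -598.022, 217.489]
eef_rot [[0.389, -0.921, -0.001], [-0.921, -0.389, 0.002], [-0.003, 0.0, -1.0]]
ft_force [-0.319, 0.66, 0.081]
ft_torque [0.001, -0.038, 0.013]
width 93.365
scene {'intrinsics': array([[396.63556013,   0.        , 259.70629586],
       [  0.        , 396.63556013, 183.89845787],
       [  0.        ,   0.        ,   1.        ]]), 'R': array([[-0.75182537,  0.65911936,  0.01789637],
       [ 0.34769633,  0.41936968, -0.83859188],
       [-0.56023734, -0.62425215, -0.54446614]]), 't': array([ 403.15456296, -158.77846955, 1494.56304038])}
top {'intrinsics': array([[469.98545526,   0.        , 260.93052144],
       [  0.        , 469.98545526, 193.0504352 ],
       [  0.        ,   0.        ,   1.        ]]), 'R': array([[-0.02729161, -0.99961336,  0.0053199 ],
       [-0.99449492,  0.02661249, -0.10134902],
       [ 0.10116826, -0.0080566 , -0.99483671]]), 't': array([   7.62812392,  518.31536489, 1178.81983357])}
wrist {'intrinsics': array([[297.31863964,   0.        , 258.64678674],
       [  0.        , 297.31863964, 196.58134361],
       [  0.        ,   0.        ,   1.        ]]), 'mount': array([[ 9.99999663e-01,  2.83398292e-04,  7.71020538e-04,
         3.82973483e-01],
       [-4.72674499e-04,  9.66165054e-01,  2.57924146e-01,
        -6.99290652e+01],
       [-6.71837838e-04, -2.57924423e-01,  9.66164862e-01,
        -1.65133950e+02],
       [ 0.00000000e+00,  0.00000000e+00,  0.00000000e+00,
         1.00000000e+00]])}
```

View pics/scene0.png

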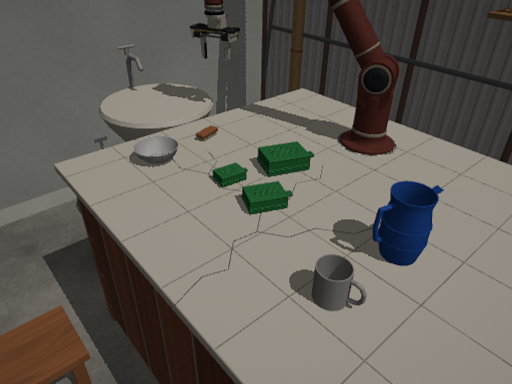

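View pics/top0.png

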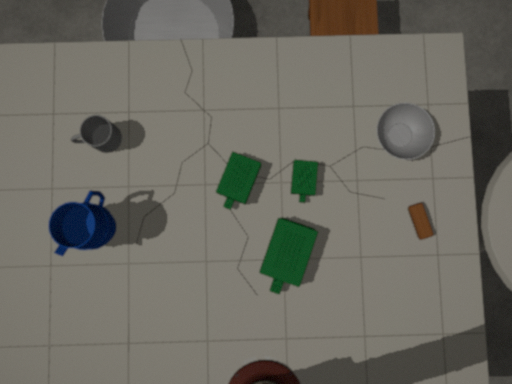

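View pics/wrist0.png

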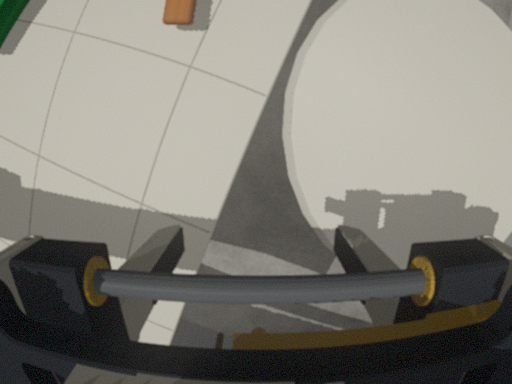

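The top view shows three green dishes. The middle-sized one is at about (240,178), with its tab at (230,203). The large one is at (290,250) and the small one at (305,177). I'll measure them next.

```bash
cat > h.py <<'E'
import numpy as np,cv2
from workcell import arm, viewer
def green(p):
    b=p.astype(int); return ((b[...,1]>b[...,0]+25)&(b[...,1]>b[...,2]+20)).astype(np.uint8)
def world(n,d,us,vs,cal=None):
    c=viewer.get_calibration(n);K=c['intrinsics'];z=d[vs,us]
    P=np.stack([(us-K[0,2])/K[0,0]*z,(vs-K[1,2])/K[1,1]*z,z],1)
    return (P-c['t'])@c['R']
def ray(n,uv,h):
    c=viewer.get_calibration(n);K=c['intrinsics'];uv=np.atleast_2d(uv).astype(float)
    r=np.c_[(uv[:,0]-K[0,2])/K[0,0],(uv[:,1]-K[1,2])/K[1,1],np.ones(len(uv))]@c['R']
    o=-c['R'].T@c['t']
    return o+r*((h-o[2])/r[:,2])[:,None]
E
python3 - <<'E'
from h import *
for n in ["top","scene"]:
    p=cv2.imread(f"pics/{n}0.png")[:,:,::-1]; d=np.load(f"pics/{n}0.npy")
    m=green(p); k,l,s,c=cv2.connectedComponentsWithStats(m)
    for i in range(1,k):
        if s[i,4]<100: continue
        vs,us=np.nonzero(l==i); P=world(n,d,us,vs)
        print(n,s[i],c[i].round(1),"z pct",np.percentile(P[:,2],[5,25,50,75,95]).round(1))
        zt=np.percentile(P[:,2],75)
        # top face
        T=P[abs(P[:,2]-zt)<5]
        r=cv2.minAreaRect(T[:,:2].astype(np.float32)); print("  rect",np.round(r[0],1),np.round(r[1],1),round(r[2],2), "toppts",len(T))
    # table check
    vs=np.array([330]);us=np.array([150]);print(world(n,d,us,vs).round(1))
E
```

```text
top [ 217  152   44   57 1459] [237.9 178.7] z pct [28.3 43.8 45.5 47.2 49.3]
  rect [558.   50.3] [ 78.7 112.6] 66.9 toppts 1273
top [291 160  27  42 848] [304.  178.2] z pct [28.9 33.4 35.2 36.8 38.9]
  rect [ 555.2 -117.4] [61.7 87.1] 83.16 toppts 751
top [ 260  219   58   75 2602] [287.9 253.3] z pct [37.5 57.4 59.  60.7 63.1]
  rect [366.9 -69.6] [103.1 145.8] 68.97 toppts 2293
[[178.5 285.2  -1.6]]
scene [ 259  142   55   34 1249] [285.9 157.9] z pct [10.8 32.4 57.9 60.6 62.4]
  rect [372.8 -68.1] [104.1 145.5] 67.75 toppts 667
scene [213 163  35  24 491] [230.9 173.8] z pct [ 7.7 22.1 35.4 37.1 38.7]
  rect [ 561.6 -117.3] [62.8 86. ] 83.28 toppts 291
scene [ 243  182   50   32 1079] [266.5 196.8] z pct [ 8.6 27.7 45.7 47.4 49. ]
  rect [564.8  50.8] [ 80.3 111.9] 67.16 toppts 631
[[ 911.3  -93.2 -415.2]]
```

>>> move_arm --deltas '[{"dp": [-37,-38,0],"twist": [0,0,-10]},{"dp": [-74,-76,0],"twist": [0,0,-20]},{"dp": [-111,-114,0],"twist": [0,0,-30]},{"dp": [-148,-152,0],"twist": [0,0,-40]},{"dp": [-185,-190,0],"twist": [0,0,-50]}]' --hand 0

```text
clock: 0.78
tcp_pos: [356.4, -352.6, 218.6]
eef_rot: [[0.957, -0.288, 0.0], [-0.288, -0.957, 0.0], [0.0, -0.0, -1.0]]
ft_force: [0.8, -0.3, 0.5]
width: 93.1
```

```bash
cat >> h.py <<'E'
from scipy.spatial.transform import Rotation as Rn
def to(target,R=None):
    o=arm.get_obs(); R0=np.array(o['eef_rot']); p=np.array(o['tcp_pos'])
    print("t",round(o['clock'],2),"tcp",p.round(1),"F",np.round(o['ft_force'],1),"w",round(o['width'],1))
    print("dp",(R0.T@(np.array(target)-p)).round(1), "twist", None if R is None else Rn.from_matrix(R0.T@R).as_rotvec(degrees=True).round(2))
def Rdown(a): # tool x at world angle a deg, z down
    a=np.radians(a);x=np.array([np.cos(a),np.sin(a),0]);z=np.array([0,0,-1.]);return np.stack([x,np.cross(z,x),z],1)
E
python3 -c "
from h import *
to([533,62,200],Rdown(67))"
```

```text
t 0.78 tcp [ 356.4 -352.6  218.6] F [ 0.8 -0.3  0.5] w 93.1
dp [  49.5 -447.9   18.6] twist [ -0.    -0.   -83.77]
```

>>> move_arm --deltas '[{"dp": [6,-56,0],"twist": [0,0,-10.5]},{"dp": [12,-112,0],"twist": [0,0,-21]},{"dp": [18,-168,0],"twist": [0,0,-31.5]},{"dp": [25,-224,5],"twist": [0,0,-42]},{"dp": [31,-280,10],"twist": [0,0,-52.5]}]'

```text
clock: 1.4
tcp_pos: [468.4, -94.4, 208.6]
eef_rot: [[0.812, 0.584, 0.0], [0.584, -0.812, -0.0], [0.0, 0.001, -1.0]]
ft_force: [0.8, -0.1, 0.3]
width: 93.0
```

```bash
python3 -c "
from h import *
to([533,62,200],Rdown(67))"
```

```text
t 1.4 tcp [468.4 -94.4 208.6] F [ 0.8 -0.1  0.3] w 93.0
dp [143.8 -89.3   8.6] twist [ 3.000e-02  0.000e+00 -3.128e+01]
```

>>> move_arm --deltas '[{"dp": [46,-29,3],"twist": [0,0,-10]},{"dp": [92,-58,6],"twist": [0,0,-20]},{"dp": [130,-81,8],"twist": [0,0,-29]},{"dp": [144,-89,8.6],"twist": [0,0,-31.3]},{"dp": [144,-89,8.6],"twist": [0,0,-31.3]}]'

```text
clock: 2.02
tcp_pos: [533.5, 60.0, 199.7]
eef_rot: [[0.396, 0.918, -0.001], [0.918, -0.396, -0.0], [-0.001, -0.001, -1.0]]
ft_force: [0.1, -0.4, 0.4]
width: 93.3
```

```bash
python3 -c "
from h import *
o=arm.get_obs(); p,d=viewer.snapshot('wrist'); cv2.imwrite('pics/w1.png',p[:,:,::-1]); np.savez('pics/w1.npz',d=d,p=p,R=o['eef_rot'],t=o['tcp_pos']); print(o['tcp_pos'])
print(np.round(o['eef_rot'],3), o['qpos'])
print([ (c, d[r,c]) for r,c in [(100,100),(60,258),(150,258)]])"
```

```text
[533.52380076  59.98778473 199.70054968]
[[ 0.396  0.918 -0.001]
 [ 0.918 -0.396 -0.   ]
 [-0.001 -0.001 -1.   ]] [ 0.29770511  0.54116589 -0.6939375   1.76369982  0.40633825  0.98599317
  0.60828861]
[(100, np.float32(288.5781)), (258, np.float32(334.48148)), (258, np.float32(336.87903))]
```

View pics/w1.png

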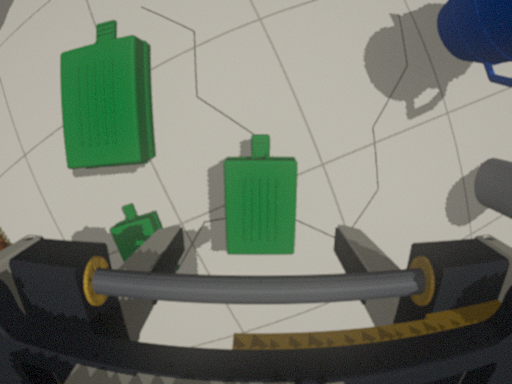

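The target dish is fully visible. Its tab is near (261,146), and the lid top runs from about (225,157) to (296,253). I'll measure its position from this view.

```bash
cat >> h.py <<'E'
def wrays(uv,Rt,tt):
    c=viewer.get_calibration('wrist');K=c['intrinsics'];M=c['mount'];uv=np.atleast_2d(uv).astype(float)
    x=(uv-[K[0,2],K[1,2]])/K[0,0]; th=np.linalg.norm(x,axis=1)
    r=np.c_[x*(np.sin(th)/np.maximum(th,1e-9))[:,None],np.cos(th)]
    o=Rt@M[:3,3]+tt
    return o, r@(Rt@M[:3,:3]).T, r
def wplane(uv,h,Rt,tt):
    o,r,_=wrays(uv,Rt,tt); return o+r*((h-o[2])/r[:,2])[:,None]
def wdepth(uv,d,Rt,tt):
    o,r,rc=wrays(uv,Rt,tt); uv=np.asarray(uv).astype(int)
    return o+r*(d[uv[:,1],uv[:,0]]/rc[:,2])[:,None]
E
python3 - <<'E'
from h import *
f=np.load('pics/w1.npz');p,d,R,t=f['p'],f['d'],f['R'],f['t']
m=green(p);k,l,s,c=cv2.connectedComponentsWithStats(m)
i=l[200,260]; print(s[i],c[i])
vs,us=np.nonzero(l==i);uv=np.c_[us,vs];P=wdepth(uv,d,R,t)
print(np.percentile(P[:,2],[2,10,50,90]))
T=(abs(P[:,2]-np.median(P[:,2]))<5)
for h in (46,): 
    Q=wplane(uv[T],h,R,t)[:,:2]
    # restrict to exclude tab
    r=cv2.minAreaRect(Q.astype(np.float32));print(h,r)
r2=cv2.minAreaRect(P[T][:,:2].astype(np.float32));print('depth',r2)
# tab pixels
tb=(uv[:,1]<154)&(abs(P[:,2]-26.5)<6); print(tb.sum()); Q=wplane(uv[tb],26.5,R,t); print(Q[:,:2].mean(0),cv2.minAreaRect(Q[:,:2].astype(np.float32)), np.median(P[tb][:,2]))
# table points
u=np.array([[200,60],[330,60],[330,200],[200,200]]);print(wdepth(u,d,R,t).round(1))
E
```

```text
[ 224  135   73  119 7174] [260.09659883 201.2931419 ]
[25.17923483 43.44749234 44.93515027 46.07980201]
46 ((558.385498046875, 49.36817932128906), (79.48291015625, 110.26530456542969), 66.73994445800781)
depth ((558.962890625, 49.271976470947266), (80.11632537841797, 111.22280883789062), 66.85563659667969)
333
[493.48164698  77.52829615] ((493.576416015625, 77.69489288330078), (19.377788543701172, 20.63994598388672), 66.75704956054688) 25.847313748086776
[[ 3.683e+02  5.090e+01 -5.000e-01]
 [ 4.307e+02  1.982e+02 -4.000e-01]
 [ 5.973e+02  1.320e+02 -2.000e+00]
 [ 5.304e+02 -2.320e+01 -1.400e+00]]
```

```bash
python3 -c "
from h import *
to([490.8,78.6,60],Rdown(66.8))"
```

```text
t 2.08 tcp [533.3  58.5 199.7] F [-0.7  0.1 -0.9] w 93.1
dp [  1.8 -46.9 139.7] twist [-0.03  0.12 -0.25]
```

```bash
python3 - <<'E'
from h import *
for i in range(5):
    o=arm.get_obs(); print(round(o['clock'],2),np.round(o['tcp_pos'],2),np.round(o['qpos'],4),np.round(o['joint_velocities'],3).max())
    p,d=viewer.snapshot('wrist')
    R=np.array(o['eef_rot']);t=np.array(o['tcp_pos'])
    m=green(p);k,l,s,c=cv2.connectedComponentsWithStats(m);ii=l[200,260]
    vs,us=np.nonzero(l==ii);uv=np.c_[us,vs];P=wdepth(uv,d,R,t)
    T=(abs(P[:,2]-np.median(P[:,2]))<5);r=cv2.minAreaRect(P[T][:,:2].astype(np.float32));print(np.round(r[0],1),round(r[2],2),c[ii].round(2))
E
```

```text
2.08 [533.31  58.5  199.68] [ 0.2991  0.5405 -0.6926  1.7644  0.4065  0.9862  0.6083] 0.021
[559.2  49. ] 66.58 [261.56 201.03]
2.12 [533.24  57.75 199.73] [ 0.3     0.5401 -0.6921  1.7648  0.4065  0.9861  0.6084] 0.01
[559.2  49. ] 66.65 [262.28 200.58]
2.17 [533.29  57.56 199.86] [ 0.3004  0.5398 -0.6922  1.7648  0.4064  0.986   0.6085] 0.006
[559.3  48.9] 66.64 [262.36 200.39]
2.23 [533.39  57.67 199.99] [ 0.3006  0.5397 -0.6925  1.7647  0.4064  0.9858  0.6086] 0.002
[559.5  48.9] 66.85 [262.17 200.41]
2.27 [533.45  57.99 200.07] [ 0.3005  0.5397 -0.6929  1.7645  0.4064  0.9858  0.6087] 0.002
[559.4  48.9] 66.59 [261.82 200.37]
```

```bash
python3 -c "
from h import *
to([491.4,78.2,60],Rdown(66.7))"
```

```text
t 2.33 tcp [533.5  58.3 200.1] F [ 0.3 -0.2  0.4] w 93.2
dp [  1.6 -46.6 140.1] twist [ 0.02  0.07 -0.17]
```

>>> move_arm --deltas '[{"dp": [0.8,-16,35],"twist": [0,0,0]},{"dp": [1.6,-32,75],"twist": [0,0,-0.2]},{"dp": [1.6,-46.6,115],"twist": [0,0,-0.2]},{"dp": [1.6,-46.6,140],"twist": [0,0,-0.2]},{"dp": [1.6,-46.6,140],"twist": [0,0,-0.2]}]' --hand 0.5

```text
clock: 2.95
tcp_pos: [490.4, 79.0, 58.9]
eef_rot: [[0.393, 0.92, -0.003], [0.92, -0.393, -0.001], [-0.003, -0.003, -1.0]]
ft_force: [-0.1, 0.5, 1.1]
width: 48.9
```

>>> move_arm --deltas '[{"dp": [0,0,0],"twist": [0,0,0]},{"dp": [0,0,0],"twist": [0,0,0]}]'

```text
clock: 3.2
tcp_pos: [492.7, 80.0, 61.3]
eef_rot: [[0.393, 0.92, 0.003], [0.92, -0.393, 0.001], [0.002, 0.002, -1.0]]
ft_force: [0.3, -0.4, 0.5]
width: 45.9
```

```bash
python3 - <<'E'
from h import *
to([491.4,78.2,9],Rdown(66.7))
o=arm.get_obs(); print(o['qpos'].round(3) if hasattr(o['qpos'],'round') else o['qpos'])
p,d=viewer.snapshot('wrist'); cv2.imwrite('pics/w2.png',p[:,:,::-1])
R=np.array(o['eef_rot']);t=np.array(o['tcp_pos'])
m=green(p);k,l,s,c=cv2.connectedComponentsWithStats(m)
for i in range(1,k):
    if s[i,4]>300: print(s[i],c[i].round(1))
vs,us=np.nonzero(m);uv=np.c_[us,vs];P=wdepth(uv,d,R,t)
ex=np.array([.9184,-.3955]);ey=np.array([.3955,.9184])
Q=P[:,:2]-t[:2]; a=Q@ex; b=Q@ey
tb=(abs(P[:,2]-26)<4)&(abs(a)<15)&(abs(b)<25); print(tb.sum(), 'lateral range',b[tb].min(),b[tb].max(),'along',a[tb].min(),a[tb].max())
E
```

```text
t 3.2 tcp [492.7  80.   61.3] F [ 0.3 -0.4  0.5] w 45.9
dp [-2.3 -0.6 52.3] twist [ 0.13 -0.09  0.16]
[ 0.157  0.673 -0.549  2.009  0.597  0.618  0.373]
[    0    27   107   225 18520] [ 47.4 148.7]
[ 215  207   89   69 3770] [259.9 248.3]
[ 205  303  107   30 2928] [257.9 318. ]
965 lateral range -12.686490914684974 8.793301321210699 along -9.813918179001401 14.918824836333494
```

View pics/w2.png

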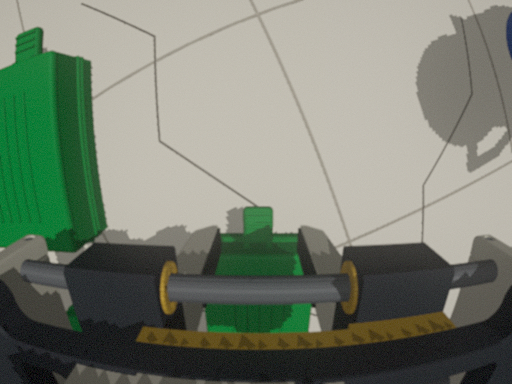

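The tab is at (258,220), centred between the fingers to within 2 mm. Next I'll descend and pinch it.

>>> move_arm --deltas '[{"dp": [-2.2,-0.4,15],"twist": [0,0,0]},{"dp": [-2.2,-0.4,30],"twist": [0,0,0]},{"dp": [-2.2,-0.4,44],"twist": [0,0,0]},{"dp": [-2.2,-0.4,52],"twist": [0,0,0]},{"dp": [-2.2,-0.4,52],"twist": [0,0,0]}]'

```text
clock: 3.88
tcp_pos: [489.8, 78.3, 7.2]
eef_rot: [[0.392, 0.92, -0.002], [0.92, -0.392, -0.0], [-0.001, -0.001, -1.0]]
ft_force: [0.2, 0.4, -0.5]
width: 46.4
```

>>> move_arm --deltas '[{"dp": [0,0,0],"twist": [0,0,0]},{"dp": [0,0,0],"twist": [0,0,0]},{"dp": [0,0,0],"twist": [0,0,0]},{"dp": [0,0,0],"twist": [0,0,0]},{"dp": [0,0,0],"twist": [0,0,0]}]' --hand 1 --grip_force 15

```text
clock: 4.5
tcp_pos: [491.3, 79.8, 8.5]
eef_rot: [[0.391, 0.92, 0.002], [0.92, -0.391, 0.003], [0.004, 0.001, -1.0]]
ft_force: [1.0, 5.0, -0.7]
width: 21.9
```

```bash
python3 - <<'E'
from h import *
to([491.4,78.2,9],Rdown(66.7))
p,d=viewer.snapshot('wrist'); cv2.imwrite('pics/w3.png',p[:,:,::-1])
# arc waypoints in tool axes (y=dish x, z down), relative to start
for th in np.linspace(0,2.1,21):
    x=-132*np.cos(th)+5.5*np.sin(th)+132; z=132*np.sin(th)+5.5*np.cos(th)-5.5
    print(round(th,3),round(x,1),round(-z,1))
E
```

```text
t 4.5 tcp [491.3  79.8   8.5] F [ 1.   5.  -0.7] w 21.9
dp [-1.5  0.7 -0.5] twist [ 0.06 -0.21  0.26]
0.0 0.0 -0.0
0.105 1.3 -13.8
0.21 4.0 -27.4
0.315 8.2 -40.6
0.42 13.7 -53.3
0.525 20.5 -65.4
0.63 28.6 -76.7
0.735 37.8 -87.1
0.84 48.0 -96.5
0.945 59.1 -104.7
1.05 71.1 -111.7
1.155 83.7 -117.5
1.26 96.9 -121.9
1.365 110.4 -124.8
1.47 124.2 -126.4
1.575 138.1 -126.5
1.68 151.9 -125.1
1.785 165.4 -122.3
1.89 178.6 -118.1
1.995 191.3 -112.5
2.1 203.4 -105.7
```

View pics/w3.png

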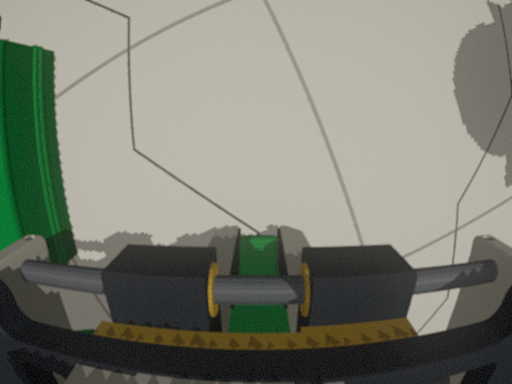

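>>> move_arm --deltas '[{"dp": [-0.5,1.3,-13.8],"twist": [0,0,0.1]},{"dp": [-1,4,-27.4],"twist": [0,0,0.2]},{"dp": [-1,8.2,-40.6],"twist": [0,0,0.2]},{"dp": [-1,13.7,-53.3],"twist": [0,0,0.2]},{"dp": [-1,20.5,-65.4],"twist": [0,0,0.2]}]'

```text
clock: 5.18
tcp_pos: [510.2, 71.6, 74.4]
eef_rot: [[0.394, 0.919, 0.003], [0.919, -0.394, 0.004], [0.005, 0.001, -1.0]]
ft_force: [3.3, 6.4, -1.5]
width: 21.7
```

```bash
python3 - <<'E'
from h import *
to([491.4+.9184*20.5,78.2-.3955*20.5,8.5+65.4],Rdown(66.7))
p,d=viewer.snapshot('scene'); cv2.imwrite('pics/s4.png',p[80:280,150:400,::-1].repeat(2,0).repeat(2,1))
E
```

```text
t 5.17 tcp [510.2  71.6  74.4] F [ 3.3  6.4 -1.5] w 21.7
dp [-1.4  0.6  0.5] twist [ 0.07 -0.31  0.08]
```

View pics/s4.png

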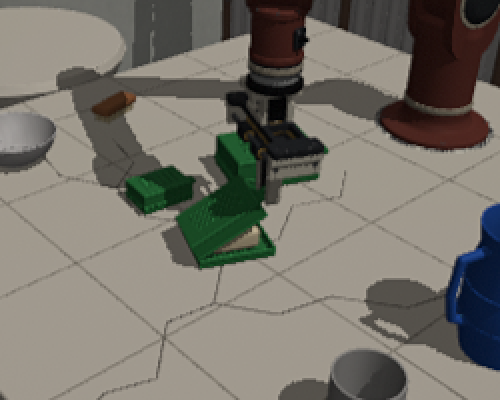

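>>> move_arm --deltas '[{"dp": [-0.5,8.1,-11.3],"twist": [0,0,0]},{"dp": [-1,17.3,-21.7],"twist": [0,0,0]},{"dp": [-1,27.5,-31.1],"twist": [0,0,0]},{"dp": [-1,38.6,-39.3],"twist": [0,0,0]},{"dp": [-1,50.6,-46.3],"twist": [0,0,0]}]'

```text
clock: 5.85
tcp_pos: [555.6, 52.1, 120.7]
eef_rot: [[0.394, 0.919, 0.002], [0.919, -0.394, 0.006], [0.006, -0.001, -1.0]]
ft_force: [1.9, 6.2, -1.9]
width: 22.1
```

```bash
python3 - <<'E'
from h import *
to([491.4+.9184*71.1,78.2-.3955*71.1,8.5+111.7],Rdown(66.7))
E
```

```text
t 5.85 tcp [555.6  52.1 120.7] F [ 1.9  6.2 -1.9] w 22.1
dp [-1.4  1.8  0.5] twist [-0.04 -0.37  0.12]
```

>>> move_arm --deltas '[{"dp": [0,12.6,-5.8],"twist": [0,0,0]},{"dp": [-0.5,25.8,-10.2],"twist": [0,0,0]},{"dp": [-1,39.3,-13.1],"twist": [0,0,0]},{"dp": [-1,53.1,-14.7],"twist": [0,0,0]},{"dp": [-1,67,-14.8],"twist": [0,0,0]}]'

```text
clock: 6.48
tcp_pos: [617.0, 25.6, 136.0]
eef_rot: [[0.393, 0.92, 0.003], [0.92, -0.393, 0.007], [0.008, -0.0, -1.0]]
ft_force: [1.9, 8.1, 1.6]
width: 22.0
```

```bash
python3 - <<'E'
from h import *
to([491.4+.9184*138.1,78.2-.3955*138.1,8.5+126.5],Rdown(66.7))
E
```

```text
t 6.47 tcp [617.   25.6 136. ] F [1.9 8.1 1.6] w 22.0
dp [-1.3  2.   1. ] twist [-0.03 -0.44  0.16]
```

>>> move_arm --deltas '[{"dp": [-0.5,13.8,1.4],"twist": [0,0,0]},{"dp": [-1,27.3,4.2],"twist": [0,0,0]},{"dp": [-1,40.5,8.4],"twist": [0,0,0]},{"dp": [-1,53.2,14],"twist": [0,0,0]},{"dp": [-1,62,18.5],"twist": [0,0,0]}]'

```text
clock: 7.1
tcp_pos: [674.5, 0.8, 117.5]
eef_rot: [[0.393, 0.92, 0.005], [0.92, -0.393, 0.008], [0.01, 0.001, -1.0]]
ft_force: [3.6, 8.0, 2.8]
width: 21.9
```

>>> move_arm --deltas '[{"dp": [0,0,0],"twist": [0,0,0]},{"dp": [0,0,0],"twist": [0,0,0]}]'

```text
clock: 7.35
tcp_pos: [674.5, 0.8, 117.5]
eef_rot: [[0.393, 0.92, 0.006], [0.92, -0.393, 0.008], [0.01, 0.002, -1.0]]
ft_force: [4.6, 7.9, 0.5]
width: 21.6
```

```bash
python3 - <<'E'
from h import *
to([491.4+.9184*203.4,78.2-.3955*203.4,8.5+105.7],Rdown(66.7))
p,d=viewer.snapshot('scene'); cv2.imwrite('pics/s5.png',p[80:280,150:400,::-1].repeat(2,0).repeat(2,1))
E
```

```text
t 7.35 tcp [674.5   0.8 117.5] F [4.6 7.9 0.5] w 21.6
dp [-1.4  4.6  3.3] twist [ 0.11 -0.55  0.19]
```

View pics/s5.png

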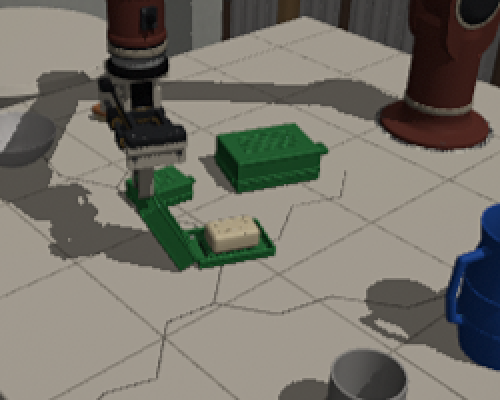

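The lid is swung back past the hinge and the soap is exposed at about (232,235) in the crop. I'll release the tab and rise straight up.

>>> move_arm --deltas '[{"dp": [0,0,0],"twist": [0,0,0]},{"dp": [0,0,0],"twist": [0,0,0]},{"dp": [0,0,0],"twist": [0,0,0]}]' --hand 0

```text
clock: 7.78
tcp_pos: [671.0, -7.1, 115.1]
eef_rot: [[0.397, 0.918, -0.004], [0.918, -0.397, -0.004], [-0.005, -0.002, -1.0]]
ft_force: [-0.3, -1.3, 0.8]
width: 47.4
```

>>> move_arm --deltas '[{"dp": [0,0,-20],"twist": [0,0,0]},{"dp": [0,0,-45],"twist": [0,0,0]},{"dp": [0,0,-70],"twist": [0,0,0]},{"dp": [0,-40,-85],"twist": [0,0,0]},{"dp": [0,-80,-90],"twist": [0,0,0]}]'

```text
clock: 8.4
tcp_pos: [598.8, 27.5, 208.3]
eef_rot: [[0.396, 0.918, 0.003], [0.918, -0.396, 0.0], [0.001, 0.002, -1.0]]
ft_force: [-0.3, 0.4, 0.1]
width: 92.5
```

```bash
python3 - <<'E'
from h import *
to([533,60,200],Rdown(66.7))
E
```

```text
t 8.4 tcp [598.8  27.5 208.3] F [-0.3  0.4  0.1] w 92.5
dp [  3.7 -73.3   8.2] twist [ 0.14 -0.08 -0.05]
```

>>> move_arm --deltas '[{"dp": [1.5,-35,4],"twist": [0,0,0]},{"dp": [3,-65,8],"twist": [0,0,0]},{"dp": [3.7,-73,8],"twist": [0,0,0]},{"dp": [3.7,-73,8],"twist": [0,0,0]},{"dp": [3.7,-73,8],"twist": [0,0,0]}]'

```text
clock: 9.02
tcp_pos: [534.9, 58.5, 198.3]
eef_rot: [[0.397, 0.918, 0.001], [0.918, -0.397, -0.0], [0.0, 0.001, -1.0]]
ft_force: [-1.0, -0.1, -0.4]
width: 92.9
```

>>> move_arm --deltas '[{"dp": [0,0,0],"twist": [0,0,0]},{"dp": [0,0,0],"twist": [0,0,0]},{"dp": [0,0,0],"twist": [0,0,0]}]'

```text
clock: 9.4
tcp_pos: [533.6, 59.3, 198.0]
eef_rot: [[0.396, 0.918, -0.0], [0.918, -0.396, 0.0], [0.0, -0.0, -1.0]]
ft_force: [0.2, 0.1, -1.2]
width: 93.2
```

```bash
cat > soap.py <<'E'
from h import *
import sys
o=arm.get_obs(); p,d=viewer.snapshot('wrist'); n=sys.argv[1]; cv2.imwrite(f'pics/{n}.png',p[:,:,::-1])
R=np.array(o['eef_rot']);t=np.array(o['tcp_pos']); print(t.round(1),R.round(3).tolist())
us,vs=np.meshgrid(np.arange(512),np.arange(384));uv=np.c_[us.ravel(),vs.ravel()]
hsv=cv2.cvtColor(p,cv2.COLOR_RGB2HSV)
P=wdepth(uv,d,R,t); q=p.reshape(-1,3).astype(int)
m=(abs(P[:,2]-38)<7)&(np.hypot(P[:,0]-559.4,P[:,1]-48.9)<60)&(q[:,0]>q[:,1])
m=m.reshape(384,512).astype(np.uint8);k,l,s,c=cv2.connectedComponentsWithStats(m);i=1+np.argmax(s[1:,4]);print(s[i],c[i])
sel=(l==i).ravel();T=P[sel];r=cv2.minAreaRect(T[:,:2].astype(np.float32));print('soap rect',r,'z',np.percentile(T[:,2],[5,50,95]).round(1), T.mean(0).round(1))
Q=wplane(uv[sel],39,R,t);print(cv2.minAreaRect(Q[:,:2].astype(np.float32)))
E
python3 soap.py w6; python3 - <<'E'
from h import *
for n in ('top','scene'):
    p,d=viewer.snapshot(n); cv2.imwrite(f'pics/{n}6.png',p[:,:,::-1]); np.save(f'pics/{n}6.npy',d)
E
```

```text
[533.6  59.3 198. ] [[0.396, 0.918, -0.0], [0.918, -0.396, 0.0], [0.0, -0.0, -1.0]]
[ 240  173   40   59 2239] [260.11746315 201.86467173]
soap rect ((554.7166137695312, 50.09596252441406), (44.523319244384766, 69.24356079101562), 67.73736572265625) z [33.8 37.6 39.1] [553.4  51.   37.3]
((553.5714721679688, 50.656288146972656), (43.663509368896484, 69.11067199707031), 67.61260223388672)
```

View pics/w6.png

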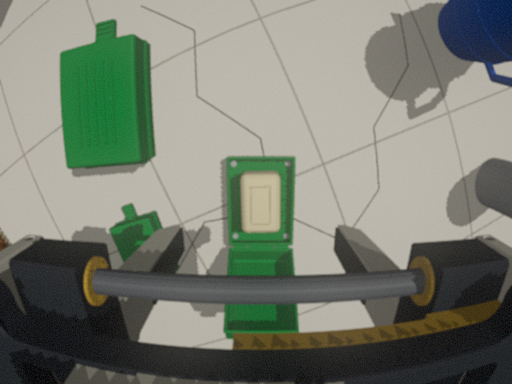

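View pics/scene6.png

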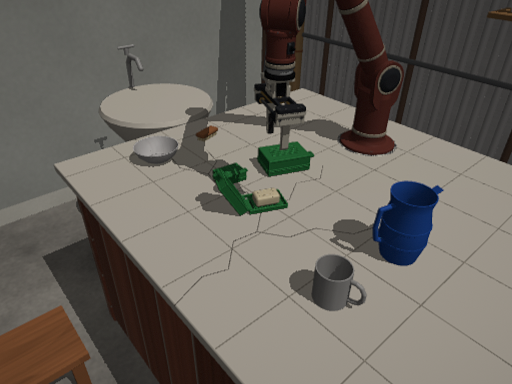

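The lid now stays open on its own, and the soap sits at (260,201) in the wrist view. I'll approach it from above with the jaws across its width.

```bash
python3 - <<'E'
from h import *
to([555,50,55],Rdown(67.5))
E
```

```text
t 9.55 tcp [533.5  59.4 198.1] F [0.5 0.3 0.2] w 93.0
dp [-1.00e-01  2.35e+01  1.43e+02] twist [-0.01 -0.01 -0.79]
```

>>> move_arm --deltas '[{"dp": [0,15,30],"twist": [0,0,-0.4]},{"dp": [0,23.5,70],"twist": [0,0,-0.8]},{"dp": [0,23.5,105],"twist": [0,0,-0.8]},{"dp": [0,23.5,130],"twist": [0,0,-0.8]},{"dp": [0,23.5,143],"twist": [0,0,-0.8]}]' --hand 0

```text
clock: 10.18
tcp_pos: [554.5, 49.9, 53.8]
eef_rot: [[0.382, 0.924, -0.002], [0.924, -0.383, -0.0], [-0.001, -0.002, -1.0]]
ft_force: [0.0, -0.1, 0.4]
width: 93.0
```

>>> move_arm --deltas '[{"dp": [0,0,0],"twist": [0,0,0]},{"dp": [0,0,0],"twist": [0,0,0]},{"dp": [0,0,0],"twist": [0,0,0]},{"dp": [0,0,0],"twist": [0,0,0]}]'

```text
clock: 10.68
tcp_pos: [555.5, 50.1, 55.8]
eef_rot: [[0.383, 0.924, 0.001], [0.924, -0.383, 0.0], [0.001, 0.001, -1.0]]
ft_force: [-0.7, -0.2, -0.0]
width: 93.1
```

```bash
python3 - <<'E'
from h import *
to([555,50,19.5],Rdown(67.5))
E
python3 soap.py w7
```

```text
t 10.68 tcp [555.5  50.1  55.8] F [-0.7 -0.2 -0. ] w 93.1
dp [-0.3 -0.5 36.3] twist [ 0.07 -0.03  0.  ]
[555.5  50.1  55.8] [[0.383, 0.924, 0.001], [0.924, -0.383, 0.0], [0.001, 0.001, -1.0]]
[ 227  176   69   99 6330] [260.68562401 223.66129542]
soap rect ((555.3524169921875, 50.414703369140625), (45.54983901977539, 69.81348419189453), 67.12528228759766) z [34.2 37.7 38.9] [552.2  51.6  37.4]
((553.963623046875, 50.97892761230469), (43.70924377441406, 69.2130355834961), 67.44249725341797)
```

View pics/w7.png

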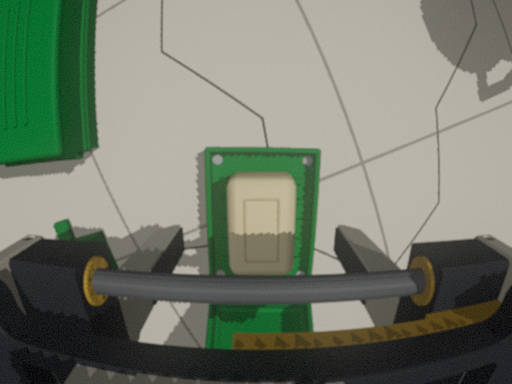

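The soap, spanning (227–296, 172–275), is centred between the open fingers, which sit outside the tray walls. Next I'll go down and close.

>>> move_arm --deltas '[{"dp": [0,-0.5,10],"twist": [0,0,0]},{"dp": [0,-0.5,20],"twist": [0,0,0]},{"dp": [0,-0.5,29],"twist": [0,0,0]},{"dp": [0,-0.5,34],"twist": [0,0,0]},{"dp": [0,-0.5,36],"twist": [0,0,0]}]'

```text
clock: 11.35
tcp_pos: [554.5, 50.3, 18.6]
eef_rot: [[0.382, 0.924, -0.001], [0.924, -0.382, 0.0], [-0.0, -0.001, -1.0]]
ft_force: [-0.6, 0.8, 0.4]
width: 93.0
```

>>> move_arm --deltas '[{"dp": [0,0,0],"twist": [0,0,0]},{"dp": [0,0,0],"twist": [0,0,0]},{"dp": [0,0,0],"twist": [0,0,0]},{"dp": [0,0,0],"twist": [0,0,0]}]'

```text
clock: 11.85
tcp_pos: [554.7, 50.3, 19.2]
eef_rot: [[0.383, 0.924, 0.0], [0.924, -0.383, 0.0], [0.0, 0.0, -1.0]]
ft_force: [-0.3, 0.9, 0.1]
width: 93.5
```

```bash
python3 - <<'E'
from h import *
to([555,50,19],Rdown(67.5))
E
```

```text
t 11.85 tcp [554.7  50.3  19.2] F [-0.3  0.9  0.1] w 93.5
dp [-0.1  0.4  0.2] twist [ 0.02 -0.01  0.01]
```

>>> move_arm --deltas '[{"dp": [0,0,0],"twist": [0,0,0]},{"dp": [0,0,0],"twist": [0,0,0]},{"dp": [0,0,0],"twist": [0,0,0]},{"dp": [0,0,0],"twist": [0,0,0]},{"dp": [0,0,0],"twist": [0,0,0]}]' --hand 1 --grip_force 25

```text
clock: 12.48
tcp_pos: [554.7, 50.4, 19.1]
eef_rot: [[0.382, 0.924, 0.0], [0.924, -0.382, 0.0], [0.0, 0.0, -1.0]]
ft_force: [0.7, 1.2, -0.3]
width: 47.7
```

```bash
python3 - <<'E'
from h import *
to([555,50,19],Rdown(67.5))
p,d=viewer.snapshot('wrist'); cv2.imwrite('pics/w8.png',p[:,:,::-1])
E
```

```text
t 12.47 tcp [554.7  50.4  19.1] F [ 0.7  1.2 -0.3] w 47.7
dp [-0.2  0.4  0.1] twist [ 0.   -0.02  0.01]
```

View pics/w8.png

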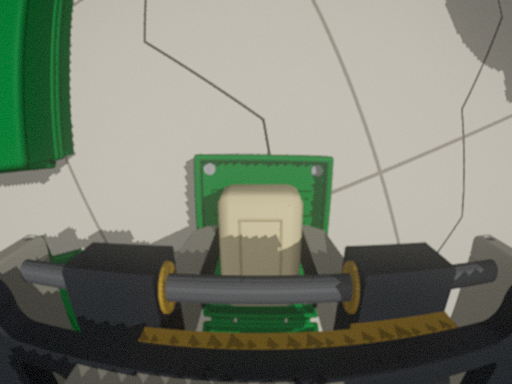

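Not settled yet at 47.7 mm, so I'll let it finish closing.

>>> move_arm --deltas '[{"dp": [0,0,0],"twist": [0,0,0]},{"dp": [0,0,0],"twist": [0,0,0]},{"dp": [0,0,0],"twist": [0,0,0]}]'

```text
clock: 12.9
tcp_pos: [554.7, 50.4, 19.1]
eef_rot: [[0.382, 0.924, 0.0], [0.924, -0.382, 0.0], [0.0, 0.0, -1.0]]
ft_force: [0.4, 1.9, -0.1]
width: 45.6
```

>>> move_arm --deltas '[{"dp": [0,0,-3],"twist": [0,0,0]},{"dp": [0,0,-8],"twist": [0,0,0]},{"dp": [0,0,-14],"twist": [0,0,0]},{"dp": [0,0,-20],"twist": [0,0,0]},{"dp": [0,0,-25],"twist": [0,0,0]}]'

```text
clock: 13.52
tcp_pos: [554.8, 50.3, 44.7]
eef_rot: [[0.383, 0.924, 0.0], [0.924, -0.383, 0.0], [0.0, 0.0, -1.0]]
ft_force: [0.8, 0.4, -0.3]
width: 46.3
```

```bash
python3 - <<'E'
from h import *
to([559.4,48.9,160],Rdown(67.5))
p,d=viewer.snapshot('scene'); cv2.imwrite('pics/s9.png',p[130:250,180:330,::-1].repeat(4,0).repeat(4,1))
E
```

```text
t 13.53 tcp [554.8  50.3  44.7] F [ 0.8  0.4 -0.3] w 46.3
dp [   0.5    4.8 -115.3] twist [ 0.02 -0.02  0.01]
```

View pics/s9.png

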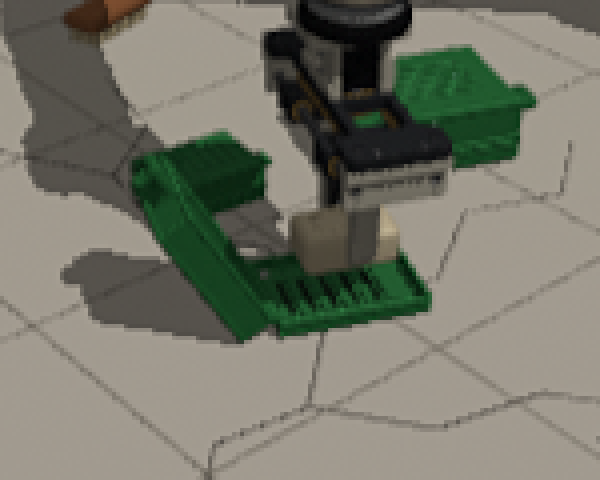

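The soap is lifted clear and looks level, about (345,235) in the crop. I'll raise it gently and shift 5 mm to centre it over the dish.

>>> move_arm --deltas '[{"dp": [0,0,-8],"twist": [0,0,0]},{"dp": [0,0,-20],"twist": [0,0,0]},{"dp": [0,0,-32],"twist": [0,0,0]},{"dp": [0,1,-44],"twist": [0,0,0]},{"dp": [0,2,-56],"twist": [0,0,0]}]'

```text
clock: 14.2
tcp_pos: [556.6, 49.5, 101.1]
eef_rot: [[0.383, 0.924, 0.0], [0.924, -0.383, 0.0], [0.0, 0.0, -1.0]]
ft_force: [0.8, 1.1, -0.8]
width: 45.9
```

>>> move_arm --deltas '[{"dp": [0,0.5,-12],"twist": [0,0,0]},{"dp": [0,1,-24],"twist": [0,0,0]},{"dp": [0,2,-34],"twist": [0,0,0]},{"dp": [0.5,2.5,-41],"twist": [0,0,0]},{"dp": [0.5,3,-45],"twist": [0,0,0]}]'

```text
clock: 14.82
tcp_pos: [559.5, 48.9, 145.5]
eef_rot: [[0.382, 0.924, 0.0], [0.924, -0.382, 0.0], [0.0, 0.0, -1.0]]
ft_force: [-0.1, 1.0, -0.8]
width: 45.7
```

>>> move_arm --deltas '[{"dp": [0,0,0],"twist": [0,0,0]},{"dp": [0,0,0],"twist": [0,0,0]},{"dp": [0,0,0],"twist": [0,0,0]},{"dp": [0,0,0],"twist": [0,0,0]}]'

```text
clock: 15.32
tcp_pos: [559.3, 48.8, 144.9]
eef_rot: [[0.382, 0.924, -0.0], [0.924, -0.382, 0.0], [-0.0, -0.0, -1.0]]
ft_force: [0.0, -0.4, -0.8]
width: 45.8
```

```bash
python3 - <<'E'
from h import *
to([559.4,48.9,146],Rdown(67.5))
o=arm.get_obs();R=np.array(o['eef_rot']);t=np.array(o['tcp_pos'])
p,d=viewer.snapshot('scene'); cv2.imwrite('pics/s10.png',p[80:230,180:370,::-1].repeat(4,0).repeat(4,1))
cv2.imwrite('pics/s10f.png',p[:,:,::-1])
# soap pixels in scene
vs,us=np.mgrid[0:384,0:512];us=us.ravel();vs=vs.ravel();P=world('scene',d,us,vs);q=p.reshape(-1,3).astype(int)
m=(np.hypot(P[:,0]-560,P[:,1]-49)<55)&(P[:,2]>125)&(P[:,2]<175)&(q[:,0]>q[:,2]+15)&(q[:,0]>100)
print(m.sum(),P[m].min(0).round(1),P[m].max(0).round(1),P[m].mean(0).round(1))
p,d=viewer.snapshot('wrist'); cv2.imwrite('pics/w10.png',p[:,:,::-1])
uv=np.c_[us,vs];P=wdepth(uv,d,R,t);q=p.reshape(-1,3).astype(int)
ex=np.array([.924,-.383])
m=(np.hypot(P[:,0]-560,P[:,1]-49)<48)&(P[:,2]>155)&(P[:,2]<175)&(q[:,0]>q[:,2]+10)
A=P[m]; a=(A[:,:2]-t[:2])@ex; b=(A[:,:2]-t[:2])@np.array([.383,.924])
k=(abs(b)<12)&(a>-30)&(a<10); print(k.sum(),'along',a.min(),a.max(),'plane fit slope a,b,c',np.linalg.lstsq(np.c_[a[k],b[k],np.ones(k.sum())],A[k,2],rcond=None)[0])
E
```

```text
t 15.32 tcp [559.3  48.8 144.9] F [ 0.  -0.4 -0.8] w 45.8
dp [ 0.1  0.1 -1.1] twist [-0.03  0.01  0.01]
72 [532.1  16.6 138.7] [585.8  80.2 167.4] [550.   68.6 157. ]
3133 along -34.397548492337755 36.33244036712011 plane fit slope a,b,c [ 6.58290016e-03 -1.65941122e-03  1.63832424e+02]
```

View pics/s10.png

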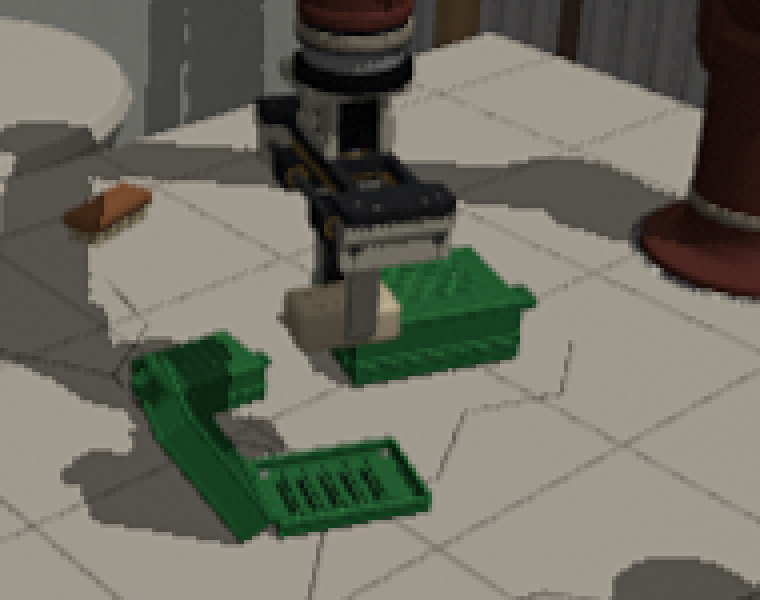

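View pics/w10.png

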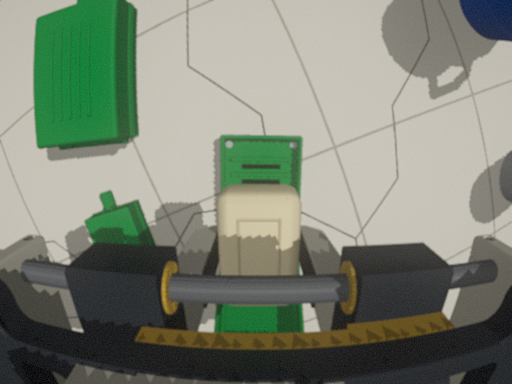

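The soap is level, with a top-plane slope under 0.4°. It is centred over the dish with its underside about 135 mm up. I'll hold it there for more than three seconds.

>>> move_arm --deltas '[{"dp": [0,0,0],"twist": [0,0,0]},{"dp": [0,0,0],"twist": [0,0,0]},{"dp": [0,0,0],"twist": [0,0,0]},{"dp": [0,0,0],"twist": [0,0,0]},{"dp": [0,0,0],"twist": [0,0,0]}]'

```text
clock: 16.05
tcp_pos: [559.4, 48.8, 145.1]
eef_rot: [[0.383, 0.924, -0.0], [0.924, -0.383, 0.0], [0.0, -0.0, -1.0]]
ft_force: [0.3, -0.4, -0.5]
width: 45.6
```

>>> move_arm --deltas '[{"dp": [0,0,0],"twist": [0,0,0]},{"dp": [0,0,0],"twist": [0,0,0]},{"dp": [0,0,0],"twist": [0,0,0]},{"dp": [0,0,0],"twist": [0,0,0]},{"dp": [0,0,0],"twist": [0,0,0]}]'

```text
clock: 16.68
tcp_pos: [559.4, 48.8, 145.1]
eef_rot: [[0.383, 0.924, 0.0], [0.924, -0.383, 0.0], [0.0, -0.0, -1.0]]
ft_force: [-0.7, 0.4, -0.5]
width: 46.1
```

>>> move_arm --deltas '[{"dp": [0,0,0],"twist": [0,0,0]},{"dp": [0,0,0],"twist": [0,0,0]},{"dp": [0,0,0],"twist": [0,0,0]},{"dp": [0,0,0],"twist": [0,0,0]},{"dp": [0,0,0],"twist": [0,0,0]}]'

```text
clock: 17.3
tcp_pos: [559.4, 48.8, 145.1]
eef_rot: [[0.382, 0.924, 0.0], [0.924, -0.382, 0.0], [0.0, -0.0, -1.0]]
ft_force: [-0.2, -0.0, -1.2]
width: 46.0
```

>>> move_arm --deltas '[{"dp": [0,0,0],"twist": [0,0,0]},{"dp": [0,0,0],"twist": [0,0,0]},{"dp": [0,0,0],"twist": [0,0,0]},{"dp": [0,0,0],"twist": [0,0,0]},{"dp": [0,0,0],"twist": [0,0,0]}]'

```text
clock: 17.92
tcp_pos: [559.4, 48.8, 145.1]
eef_rot: [[0.382, 0.924, 0.0], [0.924, -0.382, 0.0], [0.0, -0.0, -1.0]]
ft_force: [-0.8, 0.0, -1.4]
width: 45.8
```

>>> move_arm --deltas '[{"dp": [0,0,0],"twist": [0,0,0]},{"dp": [0,0,0],"twist": [0,0,0]},{"dp": [0,0,0],"twist": [0,0,0]},{"dp": [0,0,0],"twist": [0,0,0]},{"dp": [0,0,0],"twist": [0,0,0]}]'

```text
clock: 18.55
tcp_pos: [559.4, 48.8, 145.1]
eef_rot: [[0.382, 0.924, 0.0], [0.924, -0.382, 0.0], [0.0, -0.0, -1.0]]
ft_force: [-0.5, -0.6, -0.6]
width: 45.9
```

>>> move_arm --deltas '[{"dp": [0,0,0],"twist": [0,0,0]},{"dp": [0,0,0],"twist": [0,0,0]},{"dp": [0,0,0],"twist": [0,0,0]},{"dp": [0,0,0],"twist": [0,0,0]},{"dp": [0,0,0],"twist": [0,0,0]}]'

```text
clock: 19.18
tcp_pos: [559.4, 48.8, 145.1]
eef_rot: [[0.383, 0.924, 0.0], [0.924, -0.383, 0.0], [0.0, -0.0, -1.0]]
ft_force: [0.5, 0.4, -0.9]
width: 45.8
```

```bash
python3 - <<'E'
from h import *
to([559.4,48.9,145],Rdown(67.5))
p,d=viewer.snapshot('top'); cv2.imwrite('pics/top11.png',p[:,:,::-1]); p0=cv2.imread('pics/top0.png')[:,:,::-1]
D=np.abs(p.astype(int)-p0).max(2); 
for nm,(u,v) in dict(mug=(97,132),jug=(83,225),brush=(421,220),bowl=(407,132)).items(): print(nm,D[v-25:v+25,max(u-35,0):u+35].max(), (D[v-25:v+25,max(u-35,0):u+35]>40).sum())
p,d=viewer.snapshot('scene'); cv2.imwrite('pics/s11.png',p[:,:,::-1])
E
```

```text
t 19.18 tcp [559.4  48.8 145.1] F [ 0.5  0.4 -0.9] w 45.8
dp [ 0.1 -0.1  0.1] twist [-0.   -0.    0.01]
mug 32 0
jug 30 0
brush 37 0
bowl 36 0
```

View pics/s11.png

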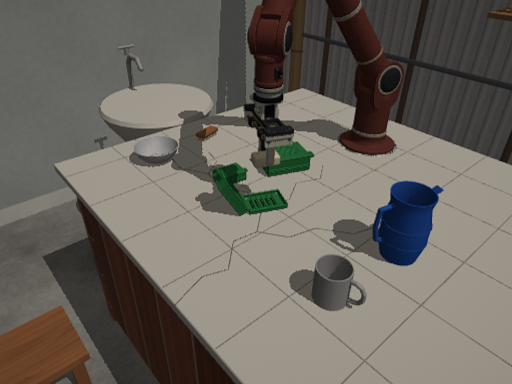

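The soap is still held level at (268,158), the lid is open, and nothing else has moved. I'm handing the job in.

```bash
python3 -c "
from workcell import ticket
print(ticket.sign_off())"
```

```text
the job is handed in; nothing more can be done
None
```

I opened the middle-sized dish's lid by its thumb tab, swung it back until it rested open, and lifted the soap out level. I then held it still over the dish for about 3.9 s and handed the job in at about 19 s, with the soap still in the gripper.

**Last checks:**
- **Position:** the gripper was steady at (559.4, 48.8, 145.1) mm. That is within 1 mm of the measured dish centre and puts the soap's underside at about 135 mm.
- **Level:** the top of the soap was tilted less than 0.4° when measured just before the hold. The gripper did not tilt afterwards.
- **Grip:** the opening stayed at about 46 mm, the soap's width, throughout the hold.
- **Lid and other things:** the lid stayed open by itself. The mug, jug, brush and bowl look unchanged from the first picture.

**Disagreement:** the fixed cameras put the dish centre up to about 6 mm apart in x. I used the wrist camera's value, which lay between them, and both grasps came out centred. There was a steady sideways force of up to about 8 N while swinging the lid, because the grip was about 1.5 mm off centre; this was far below the limits. No check failed.

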